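Dosing cup out of the caddy and under the grinder spout

ROBOT

A 6-joint arm with a two-finger parallel gripper is mounted at the origin on the work surface. World frame = base frame: x ahead of the robot, y to its left, z up, the work surface at z = 0. Lengths are in m, angles in rad, forces in N, time in s.
With the tool pointing down it reaches from about 0.425 to 0.95 m from the base axis. Payload 14.7 kg.
Tool frame: the origin (TCP) lies midway between the tips of the shut fingers; the grasp point (between the pads) lies 19 mm behind it; z points along the fingers, y is the line along which they close (so a half turn about z gives the same grasp; the last joint's range is limited). The gripper opens to 85 mm and grips with 20 to 120 N. Pads are 22 mm wide; open, the fingers measure 114 mm over their backs; the gripper's body (76 mm by 85 mm) begins 54 mm behind the grasp point. The pads swing forward as they close: fully open they stand 13 mm farther back than shut.
Start: joints at [-1.382, 0.48, 1.596, -0, 1.065, -0.047], TCP at [0.152, -0.632, 0.231] pointing down, gripper open.
Joint ranges: [-2.75, 2.75], [-0.82, 2.05], [0.23, 2.67], [-1.56, 4.7], [0.09, 2.69], [-2.92, 2.92]. Speed limits (rad/s): [1.89, 1.89, 2.39, 3.01, 3.01, 3.01].

INTERFACE

Orientations are given as a unit quaternion [w, x, y, z].
In Python, from cell import r gives the robot as it stands.
- The arm moves only by the shell command python3 -m pendant 'ROWS' [OPENING] [FORCE]. ROWS is JSON, a list that holds one entry, the list of rows, each a list of 4 numbers: the shift along the tool's x, y, z in mm, then the turn about the tool's z in rad. In form: [[[x, y, z, turn], ...]]. A call has 1 to 10 rows; each row shifts and turns the commanded pose from where the row before left it, along the tool's axes as they then stand; what a row does not reach is not made up. A row lasts 1/8 s, in which the tool goes at most 62.5 mm and 10.7 degrees, less where a joint would pass 70% of its speed; a pose out of reach is approached as far as the arm can. A call is refused whole if a number of a shift passes 62.5 or a number of a turn 0.188, either way. A call with a gripper value outside its range is refused whole. OPENING is the finger opening in mm, from 0 to 85.4, set as the call begins (- or left out, the last holds). The fingers move at their own pace and stop on an object; FORCE is the grip in N (left out, the last holds). Time passes only in rows, so rows that do not move let the fingers close. It gives the time, the measured TCP pose, the force, the opening and the grip force at its end, in the units of the state.
- r.get_state(): the state, without advancing time (a new reading comes with each control period).
- r.snapshot(name): name is "scene" or "top"; returns (picture, depth): 420x560x3 uint8, blue, green, red; 420x560 float32, m along the optical axis (not along the pixel's ray), 0 where there is no reading.
- r.camera_model(name): a dict with "vertical_fov" (degrees; the focal length in pixels is half the picture's height over the tangent of half this angle, whatever the lens; pixels are square), "cx", "cy" (the principal point, pixels), "eye" and "rotation" of the camera in the world. Camera axes: x right, y up, looking along -z (the intrinsics and any distortion apply to the point x, -y, -z); pixel columns grow to the right and rows downward; lengths in m; the calibration is good to about 2 mm. A picture is of the moment at which its call begins. camera_model takes no time and is no camera call.
- r.sign_off(): hands the job in; it is judged then, once.
The state is a dict: "time": time; "qpos": joint angles; "joint_velocities": joint speeds; "effort": joint torques, N m; "position": TCP position; "tool_rot": TCP orientation; "force": force on the tool from outside, world axes, zero at the start; "moment": the same for the moment, N m; "width": opening from 0.0 (shut) to 1.0 (fully open); "gripper_force": force on a finger pad.
Only numpy, scipy, OpenCV 4.12 (cv2) and the standard library are available. Lean on these libraries where they do the work, as an engineer would, in place of code of your own. Each camera call takes 0.05 s, during which the arm holds its last target. There are 200 camera calls.

TASK

Lift the steel dosing cup with the black side handle straight up out of the green caddy, stand it on the round black mark at the front of the grinder's tray with its handle pointing away from the grinder, and let go of it. Then take it again by its handle and slide it along the tray, without lifting it, until its mouth is centred under the grinder's spout, and leave it standing there with the handle still towards the front. Do not drop the cup, and leave the funnel basket and the coffee canister where they are.

Things in the scene. Friction and masses are not known exactly. Their poses are not given: they have to be found in the camera images.
- doser: Steel dosing cup: open cylinder, 64 mm outer diameter, 80 mm tall, wall 3 mm, about 0.2 kg. Origin at the centre of its underside, z up. A straight black bar handle points along its -x: 14 mm wide (y), 18 mm tall (z 49 to 67 mm), level, from the wall out to x = -96 mm. At the start it stands upright in one of the caddy's two wells, handle in the slot.
- doser_grip (a point): Grip point on the cup's handle, in the middle of the bar, at (-72, 0, 58) mm in the cup's frame.
- doser_mouth (a point): Centre of the cup's mouth, at the rim, 80 mm above the cup's origin.
- caddy: Green open-topped caddy, fixed, 180 (x) by 300 (y) by 70 mm tall, wall and floor 5 mm. Origin at the centre of its underside. Wells around (40, -75) and (40, 75) mm: one holds the cup, the other the funnel. In front of each, two fins (80 mm tall, x -85 to -15 mm, 36 mm apart in the clear) enclose the handle: fingers do not fit beside it there, only around the cup's body.
- grinder: Electric grinder, fixed. Origin on the worktop right under the spout; -x points to the tray's front, z up. Flat steel tray: top at z = 10 mm, x -170 to 60 mm, 120 mm wide. The body, 130 to 160 mm wide, lies behind x = 50 mm, up to z = 390 mm; its head overhangs from x = 57 mm at z 200 to 270 mm, and a black spout slopes from it to the origin's axis, above z = 112 mm.
- spout (a point): Lower tip of the grinder's black spout, 20 mm in diameter, at (0, 0, 112) mm in the grinder's frame; pointing down. The standing cup passes 22 mm below it.
- park (a point): Centre of the flat round black mark (72 mm across) on the tray's front part, at (-115, 0, 10) mm in the grinder's frame.
- funnel: Bystander: aluminium funnel basket standing on its black rubber rim, stem up, 62 mm across, 85 mm tall, in the caddy's other well. Origin at the centre of its underside.
- canister: Bystander: white tin coffee canister with a steel lid, 80 mm across, 120 mm tall, standing on the worktop behind the caddy. Origin at the centre of its underside.
Not all that is in view belongs to the job. What is shaped like the doser but blue, brown or turquoise is not meant.

How it is judged:
By the outcome, as a careful person would: the job done as asked, in the order asked, and still so for the second after the job is handed in, with the robot touching nothing.
It also fails if it takes over 48 s, if anything falls off the work surface, if the arm or the gripper's body presses on something with over 40 N, if the wrist force passes 120 N, or if a joint passes its speed limit or range.

## Working session

There is one attempt and no reset: what is moved stays moved. The work goes in short steps, Python scripts to look and compute and a shell command to move; the robot and the scene stay as the last step left them, time stands still between calls to the robot, and variables do not carry over. Pictures are saved under pics/ and viewed, at most 10 in all, crops included, and the job is handed in when it is done.

```bash
mkdir -p pics; ls; python3 - <<'E'
from cell import r
import cv2,numpy as np
for n in("scene","top"):
    p,d=r.snapshot(n); cv2.imwrite(f"pics/{n}0.png",p); np.savez(f"{n}0.npz",p=p,d=d)
    print(n,r.camera_model(n))
print(r.get_state())
E
```

```text
pics
scene {'vertical_fov': 53.3950023900152, 'cx': 280.6984984872211, 'cy': 213.70754271234514, 'eye': array([ 1.09586026, -0.14768493,  0.76920796]), 'rotation': array([0.70234519, 0.27086736, 0.23708432, 0.61411167])}
top {'vertical_fov': 46.630291653616595, 'cx': 275.1021916490396, 'cy': 210.98592850347254, 'eye': array([ 0.42847792, -0.06658855,  1.13071097]), 'rotation': array([ 0.71286697,  0.01410144, -0.02753981, -0.70061644])}
{'time': 0.1, 'qpos': array([-1.38159591e+00,  4.80737702e-01,  1.59683131e+00, -1.66720700e-05,
        1.06513525e+00, -4.65953942e-02]), 'joint_velocities': array([-0.00087212, -0.00052005, -0.00188461, -0.00113774, -0.00079696,
        0.00123695]), 'effort': array([ 1.31777542e-03, -9.52259874e+01, -4.31038105e+01, -6.44231633e-06,
        5.00125199e-03,  2.97447502e-05]), 'position': array([ 0.15179503, -0.63162309,  0.23074935]), 'tool_rot': array([-5.53870127e-04,  9.93057460e-01,  1.17628964e-01, -4.68685393e-05]), 'force': array([0.39041417, 0.11602662, 0.14234947]), 'moment': array([-0.00070817,  0.01445698,  0.01284056]), 'gripper_force': 0.0, 'width': 0.9985308644733144}
```

View pics/scene0.png

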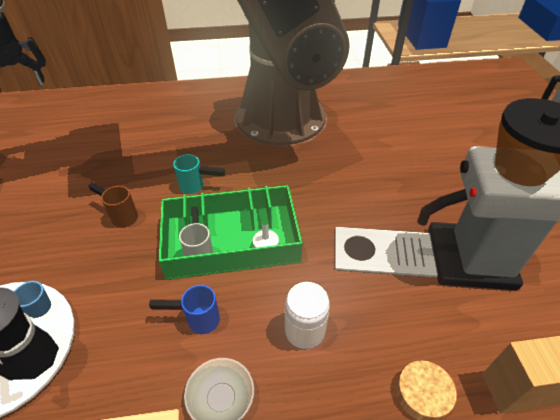

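View pics/top0.png

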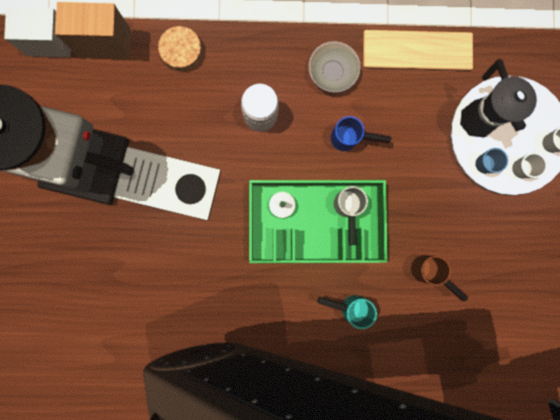

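The scene picture shows the steel cup in the caddy well at about (195,240), the funnel at (265,238), the park mark at (360,248) and the spout near (425,215). The top picture shows the cup at (352,203) with its handle running down to (352,240), the mark at (190,189) and the spout over about (120,170).

```bash
cat >h.py <<'E'
import numpy as np,cv2
from cell import r
from scipy.spatial.transform import Rotation as R
from scipy.optimize import least_squares
def cloud(n,d):
    c=r.camera_model(n);f=210/np.tan(np.radians(c["vertical_fov"])/2)
    v,u=np.mgrid[0:420,0:560]; q=c["rotation"]
    P=np.dstack([(u-c["cx"])/f*d,-(v-c["cy"])/f*d,-d])
    return P@R.from_quat(np.roll(q,-1)).as_matrix().T+c["eye"]
def load(n,i=0):
    z=np.load(f"{n}{i}.npz");return z["p"].astype(int),cloud(n,z["d"])
def circ(p,rad=None):
    m=p.mean(0)
    s=least_squares(lambda a:np.hypot(*(p-a[:2]).T)-(rad or a[2]),[*m,.03],loss="soft_l1",f_scale=.002)
    return s.x
E
python3 - <<'E'
from h import *
B={"top":dict(cup=(330,180,375,250),mark=(170,170,210,208),tray=(115,145,222,220)),
   "scene":dict(cup=(172,218,218,262),mark=(338,230,382,264),tray=(330,222,440,280))}
for n in B:
    p,P=load(n); 
    def reg(k):
        a,b,c,d=B[n][k];return p[b:d,a:c].reshape(-1,3),P[b:d,a:c].reshape(-1,3)
    c,X=reg("mark");g=c.max(1)<75;g&=X[:,2]<.03
    print(n,"mark",g.sum(),cv2.minEnclosingCircle(X[g,:2].astype(np.float32)),np.median(X[g],0))
    c,X=reg("tray");g=(abs(X[:,2]-.010)<.005)&(c.min(1)>120)
    rc=cv2.minAreaRect(X[g,:2].astype(np.float32));print("tray",g.sum(),rc,cv2.boxPoints(rc).round(4).tolist(),np.median(X[g,2]))
    c,X=reg("cup");sat=c.max(1)-c.min(1)
    g=(X[:,2]>.078)&(X[:,2]<.1)&(sat<40)&(c.max(1)>90)
    print("rim",g.sum(),circ(X[g,:2]),circ(X[g,:2],.0305),np.median(X[g,2]))
    g=(c.max(1)<60)&(X[:,2]>.06)&(X[:,2]<.09)
    if g.sum()>5:
        l=cv2.fitLine(X[g,:2].astype(np.float32),cv2.DIST_L2,0,.01,.01).ravel();print("handle",g.sum(),l,X[g].min(0),X[g].max(0))
    g=(p[...,1]-np.maximum(p[...,0],p[...,2])>40)&(P[...,2]>.06)&(P[...,2]<.078)&(abs(P[...,0]-.43)<.2)
    rc=cv2.minAreaRect(P[g][:,:2].astype(np.float32));print("caddy",g.sum(),rc)
    # spout
    x=p[190:230,410:470] if n=="scene" else None
    g=(P[...,2]>.1)&(P[...,2]<.2)&(P[...,1]>.2)&(p.max(2)<70)
    if g.any(): 
        q=P[g];o=q[q[:,2].argsort()][:15];print("spout low",o.round(3).tolist())
E
```

```text
top mark 632 ((0.5429233908653259, 0.10965381562709808), 0.0329962819814682) [0.54258073 0.10924863 0.00999005]
tray 3496 ((0.5553793907165527, 0.16182732582092285), (0.21951626241207123, 0.12030777335166931), 77.17332458496094) [[0.4724000096321106, 0.0681999996304512], [0.5896999835968018, 0.04149999842047691], [0.6384000182151794, 0.2554999887943268], [0.5210999846458435, 0.28220000863075256]] 0.009644016811037215
rim 134 [ 0.51669444 -0.25331452  0.03010497] [ 0.51673185 -0.25334253  0.03      ] 0.08396901914070243
handle 148 [ 0.9979602   0.06383919  0.45055354 -0.25415125] [ 0.42208397 -0.261954    0.06079325] [ 0.48113273 -0.24726715  0.07732955]
caddy 1250 ((0.4718150496482849, -0.18137498199939728), (0.17952410876750946, 0.29928678274154663), 1.042529821395874)
spout low [[0.541, 0.329, 0.1], [0.851, 0.301, 0.1], [0.849, 0.352, 0.1], [0.642, 0.306, 0.1], [0.85, 0.322, 0.1], [0.851, 0.299, 0.1], [0.891, 0.26, 0.1], [0.62, 0.311, 0.101], [0.851, 0.267, 0.101], [0.635, 0.307, 0.101], [0.852, 0.333, 0.101], [0.889, 0.262, 0.101], [0.631, 0.309, 0.101], [0.55, 0.327, 0.101], [0.851, 0.279, 0.101]]
scene mark 0 ((0.0, 0.0), 0.0) [nan nan nan]
tray 3212 ((0.5536530017852783, 0.16058297455310822), (0.2194037139415741, 0.1239105686545372), 77.48969268798828) [[0.46939998865127563, 0.06689999997615814], [0.590399980545044, 0.04010000079870224], [0.6378999948501587, 0.25429999828338623], [0.5169000029563904, 0.28110000491142273]] 0.011442782774448546
rim 242 [ 0.51667527 -0.25507021  0.03023346] [ 0.51666507 -0.25506794  0.03      ] 0.08460807718550523
caddy 1698 ((0.47102680802345276, -0.18197934329509735), (0.18367797136306763, 0.30047163367271423), 1.3700473308563232)
spout low [[0.574, 0.321, 0.1], [0.639, 0.306, 0.1], [0.598, 0.314, 0.1], [0.543, 0.328, 0.1], [0.644, 0.306, 0.1], [0.566, 0.322, 0.101], [0.629, 0.308, 0.101], [0.627, 0.307, 0.101], [0.624, 0.308, 0.101], [0.642, 0.305, 0.101], [0.593, 0.316, 0.101], [0.56, 0.322, 0.101], [0.647, 0.306, 0.101], [0.614, 0.311, 0.101], [0.585, 0.317, 0.101]]
  return _methods._mean(a, axis=axis, dtype=dtype,
  ret = um.true_divide(
```

```bash
cat >>h.py <<'E'
def go(x,y,z,yaw=None):
    """remaining shift (mm, tool axes now) and turn (rad) to put the TCP at x,y,z with tool x at yaw (mod 180 deg)"""
    s=r.get_state();M=R.from_quat(np.roll(s["tool_rot"],-1)).as_matrix()
    yw=np.arctan2(M[1,0],M[0,0]);d=M.T@(np.array([x,y,z])-s["position"])*1e3
    t=0 if yaw is None else -((np.radians(yaw)-yw+np.pi/2)%np.pi-np.pi/2)
    print("shift",d.round(1),"turn",round(t,3),"yaw",np.degrees(yw).round(1),"q",s["qpos"].round(2))
E
python3 - <<'E'
from h import *
for n in("top","scene"):
    p,P=load(n);O=np.array([.568,.221]);u=np.array([np.cos(np.radians(77.3)),np.sin(np.radians(77.3))])
    L=(P[...,:2]-O)@np.stack([u,[-u[1],u[0]]]).T
    g=(L[...,0]>-.03)&(L[...,0]<.055)&(abs(L[...,1])<.04)&(P[...,2]>.09)&(P[...,2]<.2)
    q=np.c_[L[g],P[g][:,2]]
    for a in np.arange(-.02,.05,.01):
        k=q[abs(q[:,0]-a)<.005]
        if len(k): print(n,a.round(3),len(k),k[:,1].min().round(4),k[:,1].max().round(4),k[:,2].min().round(4),k[:,2].max().round(4))
go(.5167,-.2542,.231,2)
E
```

```text
top -0.01 69 -0.0102 0.0072 0.1124 0.1557
top 0.0 81 -0.0119 0.0096 0.1158 0.1725
top 0.01 79 -0.0122 0.0093 0.1551 0.1843
top 0.02 75 -0.0116 0.0097 0.1661 0.1909
top 0.03 70 -0.0118 0.0094 0.1793 0.1969
top 0.04 66 -0.0123 0.0096 0.1829 0.2
top 0.05 24 -0.0119 0.0092 0.1925 0.2
scene -0.01 98 -0.0116 0.006 0.1123 0.1603
scene 0.0 119 -0.0119 0.0075 0.1152 0.1712
scene 0.01 94 -0.0121 0.0062 0.1152 0.1849
scene 0.02 76 -0.0122 0.0065 0.1553 0.1907
scene 0.03 76 -0.012 0.0051 0.1728 0.1984
scene 0.04 54 -0.0128 0.0051 0.1803 0.1999
scene 0.05 27 -0.0139 -0.0075 0.1863 0.1999
shift [ 4.430e+02 -2.817e+02  1.000e-01] turn 0.201 yaw 13.5 q [-1.38  0.48  1.6  -0.    1.07 -0.05]
```

```bash
python3 -m pendant '[[[45,-28,0,0],[45,-28,0,0],[45,-28,0,0],[45,-28,0,0],[45,-28,0,0],[45,-28,0,0],[45,-28,0,0],[45,-28,0,0],[45,-28,0,0],[38,-30,0,0.1]]]' 85; python3 -m pendant '[[[0,0,0,0.1],[0,0,0,0],[0,0,0,0]]]'
python3 - <<'E'
from h import *
go(.5167,-.2542,.12,2)
p,d=r.snapshot("scene");cv2.imwrite("pics/s1.png",p[150:350,100:400].repeat(2,0).repeat(2,1))
E
```

```text
time: 1.35
position: [0.5179, -0.2528, 0.2311]
tool_rot: [-0.0, 0.998, 0.067, -0.0]
force: [-0.3, -0.5, 0.4]
width: 0.995
gripper_force: 0.0
time: 1.72
position: [0.5164, -0.2546, 0.2311]
tool_rot: [-0.0, 1.0, 0.019, -0.0]
force: [0.2, -0.1, 0.1]
width: 0.994
gripper_force: 0.0
shift [  0.4  -0.4 111.1] turn 0.003 yaw 2.2 q [-0.51  0.38  1.77 -0.    0.99  1.02]
```

View pics/s1.png

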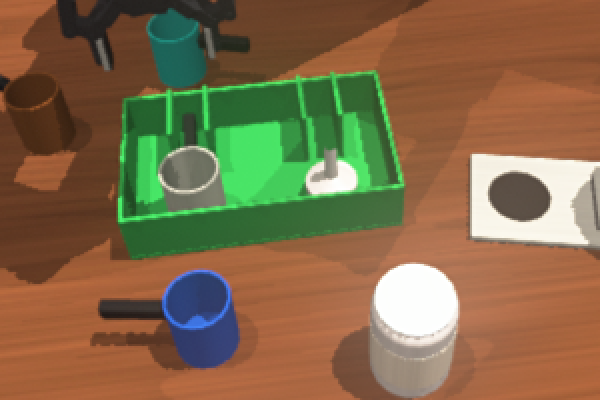

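The gripper fingers show at (105,55) and (210,40) of the crop, above the caddy and straddling the cup at (190,180). The handle lies between the fins.

```bash
python3 -m pendant '[[[0,0,30,0],[0,0,40,0],[0,0,40,0],[0,0,30,0],[0,0,20,0],[0,0,15,0],[0,0,10,0],[0,0,10,0],[0,0,0,0]]]' 85; python3 -m pendant '[[[0,0,0,0],[0,0,0,0],[0,0,0,0],[0,0,0,0],[0,0,0,0],[0,0,0,0]]]' 40 40; python3 - <<'E'
from h import *
go(.5167,-.2542,.2,2);s=r.get_state();print(s["force"],s["moment"])
E
```

```text
time: 2.9
position: [0.5165, -0.2542, 0.0359]
tool_rot: [-0.0, 1.0, 0.018, -0.0]
force: [-0.7, 0.6, 0.5]
width: 1.0
gripper_force: 0.0
time: 3.65
position: [0.517, -0.2544, 0.0371]
tool_rot: [0.0, 1.0, 0.018, 0.0]
force: [-0.5, 1.1, 5.1]
width: 0.751
gripper_force: 43.1
shift [  -0.2   -0.2 -162.9] turn 0.001 yaw 2.1 q [-0.51  0.64  1.92  0.    0.59  1.02]
[-0.53785902  1.07213973  5.10303889] [ 0.09491258  0.22832854 -0.05173201]
```

```bash
python3 -m pendant '[[[0,0,-8,0],[0,0,-15,0],[0,0,-20,0],[0,0,-25,0],[0,0,-30,0],[0,0,-30,0],[0,0,-20,0],[0,0,-10,0],[0,0,0,0],[0,0,0,0]]]'; python3 - <<'E'
from h import *
s=r.get_state();print(s["force"],s["moment"])
for n in("scene","top"):
    p,d=r.snapshot(n);np.savez(f"{n}1.npz",p=p,d=d)
cv2.imwrite("pics/t2.png",r.snapshot("top")[0][120:300,200:440].repeat(2,0).repeat(2,1))
cv2.imwrite("pics/s2.png",np.load("scene1.npz")["p"][60:300,60:360].repeat(2,0).repeat(2,1))
E
```

```text
time: 4.9
position: [0.5163, -0.2541, 0.1936]
tool_rot: [-0.0, 1.0, 0.018, -0.0]
force: [0.6, -0.2, -2.6]
width: 0.754
gripper_force: 44.9
[ 0.56548334 -0.21378456 -2.61845656] [ 0.01838751 -0.02891195 -0.00416931]
```

View pics/s2.png

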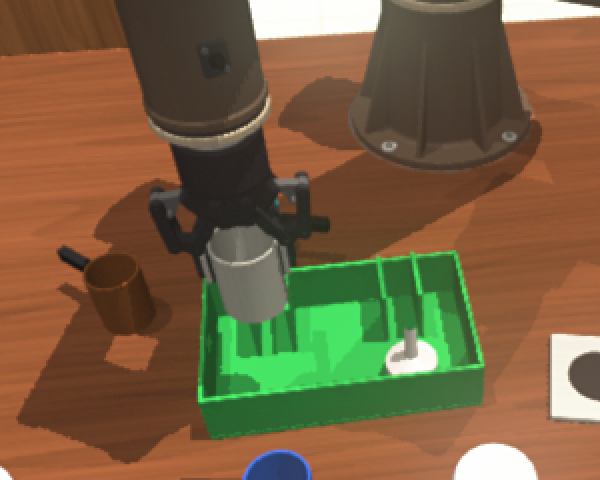

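View pics/t2.png

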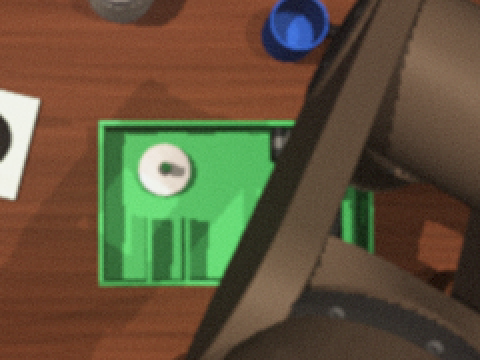

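The cup is lifted clear of the caddy, held upright at crop (250,275), and the funnel is still in its well. Next I carry it across and turn it.

```bash
python3 -m pendant '[[[0,-15,0,0],[2,-30,0,0],[2,-40,0,0],[2,-45,0,0],[2,-45,0,0],[2,-45,0,0],[2,-45,0,0],[2,-45,0,0],[2,-30,0,0],[0,-20,0,0]]]'; python3 -m pendant '[[[0,0,0,-0.08],[0,0,0,-0.16],[0,0,0,-0.16],[0,0,0,-0.16],[0,0,0,-0.16],[0,0,0,-0.16],[0,0,0,-0.16],[0,0,0,-0.16],[0,0,0,-0.11],[0,0,0,0]]]'; python3 - <<'E'
from h import *
go(.5430,.1088,.05,77.3)
E
```

```text
time: 6.3
position: [0.5191, 0.1082, 0.1941]
tool_rot: [-0.0, 1.0, 0.019, -0.0]
force: [0.3, 0.0, -3.8]
width: 0.749
gripper_force: 45.1
time: 7.55
position: [0.5192, 0.1065, 0.1941]
tool_rot: [-0.0, 0.782, 0.623, -0.0]
force: [-0.1, 0.6, -2.3]
width: 0.75
gripper_force: 45.1
shift [  7.6  22.7 144.1] turn -0.004 yaw 77.1 q [0.15 0.36 1.91 0.   0.87 0.37]
```

```bash
python3 -m pendant '[[[7,23,10,0],[0,0,25,0],[0,0,35,0],[0,0,30,0],[0,0,20,0],[0,0,14,0],[0,0,6,0],[0,0,0,0],[0,0,0,0]]]'; python3 - <<'E'
from h import *
go(.5430,.1088,.0425,77.3)
cv2.imwrite("pics/s3.png",r.snapshot("scene")[0][120:320,260:560].repeat(2,0).repeat(2,1))
E
```

```text
time: 8.68
position: [0.5443, 0.1078, 0.055]
tool_rot: [0.0, 0.782, 0.623, 0.0]
force: [0.6, -0.6, -2.0]
width: 0.751
gripper_force: 45.2
shift [ 0.7 -1.5 12.5] turn -0.004 yaw 77.1 q [0.14 0.59 1.96 0.   0.59 0.37]
```

View pics/s3.png

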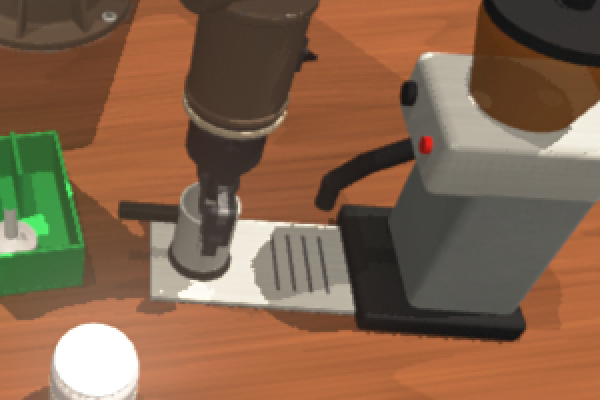

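The cup hangs just above the mark (crop 200,265), with its handle pointing left towards the tray's front at (145,210). I lower it to contact in small steps.

```bash
python3 -m pendant '[[[0.5,-1.5,4,0],[0,0,4,0],[0,0,2,0],[0,0,0,0],[0,0,0,0]]]'; python3 -m pendant '[[[0,0,1,0],[0,0,1,0],[0,0,0,0],[0,0,0,0]]]'
```

```text
time: 9.35
position: [0.5425, 0.1085, 0.0443]
tool_rot: [0.0, 0.782, 0.623, 0.0]
force: [-0.6, -0.9, -2.1]
width: 0.75
gripper_force: 45.2
time: 9.85
position: [0.5424, 0.1086, 0.0423]
tool_rot: [-0.0, 0.782, 0.623, -0.0]
force: [0.2, 0.0, -1.6]
width: 0.756
gripper_force: 45.3
```

```bash
python3 -m pendant '[[[0,0,0.5,0],[0,0,0.5,0],[0,0,0,0],[0,0,0,0]]]'; python3 - <<'E'
from h import *
print(r.get_state()["force"])
p,d=r.snapshot("scene");P=cloud("scene",d);p=p.astype(int)
g=(p.max(2)<60)&(P[...,2]>.05)&(P[...,2]<.085)&(P[...,1]<.08)&(P[...,1]>-.02)&(abs(P[...,0]-.53)<.05)
q=P[g];print(g.sum(),np.percentile(q[:,2],[2,50,90,98]))
E
```

```text
time: 10.35
position: [0.5425, 0.1086, 0.0421]
tool_rot: [0.0, 0.782, 0.623, 0.0]
force: [-4.5, -0.6, 15.7]
width: 0.754
gripper_force: 46.6
[-4.52844095 -0.64253331 15.73102896]
77 [0.06497614 0.0711548  0.07470857 0.07687795]
```

```bash
python3 -m pendant '[[[0,0,-0.5,0],[0,0,0,0],[0,0,0,0],[0,0,0,0]]]' 85; python3 -m pendant '[[[0,0,-15,0],[0,0,-30,0],[0,0,-40,0],[0,0,-30,0],[0,0,-13,0],[-40,0,0,0],[-40,0,0,0],[0,0,0,0],[0,0,0,0]]]' ; python3 - <<'E'
from h import *
for n in("scene","top"):
    p,d=r.snapshot(n);P=cloud(n,d);p=p.astype(int)
    k=(abs(P[...,0]-.54)<.06)&(P[...,1]>-.02)&(P[...,1]<.16)
    sat=p.max(2)-p.min(2)
    g=k&(P[...,2]>.082)&(P[...,2]<.098)&(sat<40)&(p.max(2)>80)
    if g.sum()>10: print(n,"rim",g.sum(),circ(P[g][:,:2]),np.median(P[g][:,2]))
    h=k&(p.max(2)<60)&(P[...,2]>.071)&(P[...,2]<.082)&(P[...,1]<.085)
    if h.sum()>10:
        q=P[h];l=cv2.fitLine(q[:,:2].astype(np.float32),cv2.DIST_L2,0,.01,.01).ravel();print("handle",h.sum(),l,np.degrees(np.arctan2(l[1],l[0])),q.min(0),q.max(0))
    cv2.imwrite(f"pics/{n}4.png",p[120:320,260:560].repeat(2,0).repeat(2,1) if n=="scene" else p)
go(.5430,.1088,.15,77.3)
E
```

```text
time: 10.9
position: [0.5425, 0.1085, 0.0417]
tool_rot: [-0.0, 0.782, 0.623, -0.0]
force: [-0.2, -0.3, 0.2]
width: 0.994
gripper_force: 0.0
time: 12.02
position: [0.5246, 0.0307, 0.1698]
tool_rot: [-0.0, 0.782, 0.623, 0.0]
force: [-0.5, 1.1, 0.2]
width: 0.994
gripper_force: 0.0
scene rim 232 [0.54210295 0.10577043 0.03015491] 0.08871646593975574
shift [79.7  0.5 19.7] turn -0.003 yaw 77.1 q [0.   0.38 1.94 0.   0.81 0.23][ WARN:0@1.017] global loadsave.cpp:1063 imwrite_ Unsupported depth image for selected encoder is fallbacked to CV_8U.
```

View pics/scene4.png

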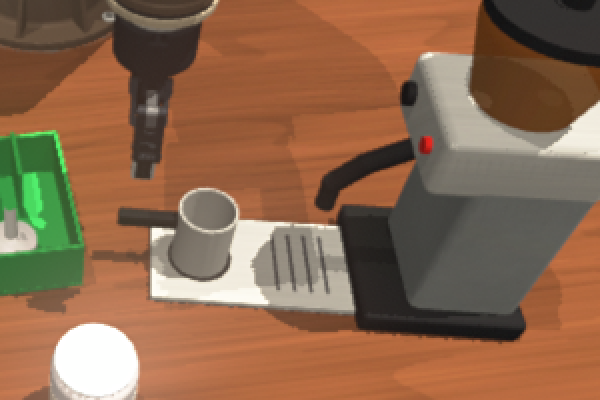

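The cup is released and stands on the mark at crop (203,245). Its handle points to the tray front at (148,215). I now measure the handle for the second grasp.

```bash
python3 - <<'E'
from h import *
p,d=r.snapshot("scene");P=cloud("scene",d);p=p.astype(int)
k=(abs(P[...,0]-.53)<.05)&(P[...,1]>-.02)&(P[...,2]<.081)
for lo in(.06,.068,.073):
    h=k&(P[...,2]>lo)&(P[...,1]<.07)
    q=P[h];l=cv2.fitLine(q[:,:2].astype(np.float32),cv2.DIST_L2,0,.01,.01).ravel()
    print(lo,h.sum(),l,np.degrees(np.arctan2(l[1],l[0])),q.min(0),q.max(0))
    c=np.array([.5421,.1058]);v=c-q[:,:2].mean(0);print("dir from rim",np.degrees(np.arctan2(v[1],v[0])))
E
```

```text
0.06 242 [0.23096174 0.97296286 0.5295009  0.04134312] 76.64629 [0.51473035 0.01271687 0.06192048] [0.54062111 0.06993421 0.08078431]
dir from rim 78.94008022020897
0.068 201 [0.23371248 0.9723058  0.529024   0.04161367] 76.48425 [0.51473035 0.01271687 0.06812265] [0.54062111 0.06993421 0.08078431]
dir from rim 78.48530475553169
0.073 157 [0.23740418 0.971411   0.5280851  0.04201705] 76.26661 [0.51473035 0.01271687 0.07306486] [0.54028748 0.06993421 0.08078431]
dir from rim 77.60748305127808
```

```bash
python3 -m pendant '[[[0,1,20,0],[0,0,30,0],[0,0,30,0],[0,0,20,0],[0,0,12,0],[0,0,8,0],[0,0,0,0],[0,0,0,0]]]' 40;  python3 - <<'E'
from h import *
go(.5254,.0309,.049,77.3)
E
python3 -m pendant '[[[0,0,0,0],[0,0,0,0],[0,0,0,0],[0,0,0,0],[0,0,0,0]]]' 5 20
```

```text
time: 13.18
position: [0.526, 0.0304, 0.0504]
tool_rot: [0.0, 0.782, 0.623, 0.0]
force: [-0.8, 0.7, 1.0]
width: 0.473
gripper_force: 0.0
shift [ 0.4 -0.7  1.4] turn -0.003 yaw 77.1 q [ 0.    0.57  2.03 -0.    0.54  0.23]
time: 13.8
position: [0.5258, 0.0302, 0.0501]
tool_rot: [0.0, 0.782, 0.623, 0.0]
force: [-0.7, -1.7, 6.7]
width: 0.159
gripper_force: 23.3
```

```bash
python3 -m pendant '[[[0,0,0,0],[0,0,0,0]]]'; python3 - <<'E'
from h import *
s=r.get_state();print(s["force"],s["moment"])
p,d=r.snapshot("scene");P=cloud("scene",d);p=p.astype(int)
k=(abs(P[...,0]-.54)<.06)&(P[...,1]>-.02)&(P[...,1]<.16)
g=k&(P[...,2]>.082)&(P[...,2]<.1)&(p.max(2)-p.min(2)<40)&(p.max(2)>80)&(P[...,1]>.06)
q=P[g];c=circ(q[:,:2]);print(g.sum(),c,np.linalg.lstsq(np.c_[q[:,:2]-c[:2],np.ones(len(q))],q[:,2],rcond=None)[0])
E
```

```text
time: 14.05
position: [0.5258, 0.0302, 0.0501]
tool_rot: [0.0, 0.782, 0.623, 0.0]
force: [-1.0, -2.3, 6.2]
width: 0.16
gripper_force: 23.3
[-0.95819308 -2.30214283  6.15953631] [-0.26087292  0.22215132  0.00848951]
245 [0.54274533 0.10546588 0.03016814] [ 0.01298158 -0.00377971  0.08792193]
```

```bash
python3 -m pendant '[[[4,0,0,0],[8,0,0,0],[13,0,0,0],[16,0,0,0],[17,0,0,0],[17,0,0,0],[15,0,0,0],[10,0,0,0],[5,0,0,0],[0,0,0,0]]]'; python3 -m pendant '[[[0,0,0,0],[0,0,0,0]]]'; cat >m.py <<'E'
from h import *
go(.5258,.0302,.0501,77.3)
u=np.array([np.cos(np.radians(77.3)),np.sin(np.radians(77.3))]);O=np.array([.568,.221])
for n in("scene","top"):
    p,d=r.snapshot(n);P=cloud(n,d);p=p.astype(int)
    L=(P[...,:2]-O)@np.stack([u,[-u[1],u[0]]]).T
    k=(L[...,0]>-.07)&(L[...,0]<.05)&(abs(L[...,1])<.045)
    # grey rim points, and the outer front wall
    g=k&(P[...,2]>.083)&(P[...,2]<.097)&(p.max(2)-p.min(2)<45)&(p.max(2)>80)
    if g.sum()>15:
        q=L[g];print(n,"rim",g.sum(),circ(q),circ(q,.0305)[:2],np.median(P[g][:,2]),q.min(0),q.max(0))
    s=k&(L[...,0]>-.02)&(L[...,0]<.05)&(P[...,2]>.108)&(P[...,2]<.2)
    s2=s&(P[...,2]<.125)
    if s2.any(): print(n,"spout tip",s2.sum(),L[s2].min(0),L[s2].max(0))
    s3=s&(L[...,0]>0);
    if s3.any(): print("arm lat",np.percentile(L[s3][:,1],[2,98]))
    cv2.imwrite(f"pics/{n}5.png",p[120:320,260:560].astype(np.uint8).repeat(2,0).repeat(2,1))
E
python3 m.py
```

```text
time: 15.35
position: [0.5492, 0.1329, 0.0501]
tool_rot: [0.0, 0.782, 0.623, 0.0]
force: [-0.6, -0.1, 5.7]
width: 0.159
gripper_force: 23.0
time: 15.6
position: [0.5492, 0.1327, 0.05]
tool_rot: [0.0, 0.782, 0.623, 0.0]
force: [0.9, -0.1, 6.1]
width: 0.16
gripper_force: 23.2
shift [-1.052e+02  1.000e-01 -1.000e-01] turn -0.003 yaw 77.1 q [0.18 0.61 1.94 0.   0.6  0.41]
scene rim 208 [-0.01352669 -0.00124382  0.03025613] [-0.01347052 -0.00116616] 0.089177324286835 [-0.04493038 -0.03288028] [0.01789721 0.03072428]
scene spout tip 41 [-0.01233077 -0.01119417] [0.00698934 0.00406694]
arm lat [-0.01177354  0.00478832]
```

View pics/scene5.png

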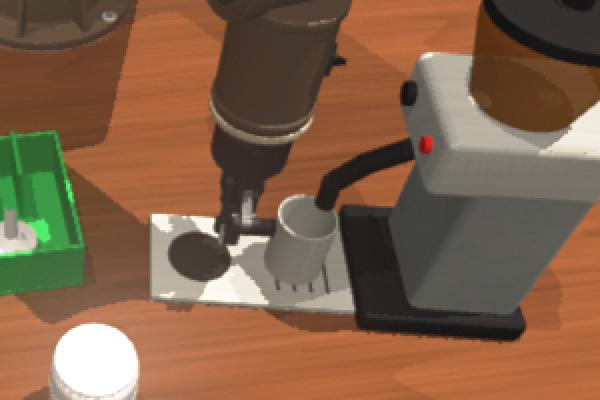

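The cup sits at crop (303,240), about 11 mm short of the spout tip at (322,200). It is laterally in line and the handle is to the front. I finish the slide.

```bash
python3 -m pendant '[[[3,0,0,0],[4,0,0,0],[3,0,0,0],[1.5,0,0,0],[0,0,0,0],[0,0,0,0],[0,0,0,0]]]'; python3 m.py
```

```text
time: 16.58
position: [0.5515, 0.1433, 0.0501]
tool_rot: [0.0, 0.782, 0.623, -0.0]
force: [-2.4, -7.4, 11.8]
width: 0.164
gripper_force: 24.0
shift [-1.16e+02  1.00e-01  1.00e-01] turn -0.003 yaw 77.1 q [ 0.2   0.61  1.92 -0.    0.61  0.43]
scene rim 203 [-0.00272472 -0.00113442  0.03021795] [-0.00269505 -0.00101586] 0.08910950246084992 [-0.03472918 -0.03310912] [0.02839752 0.03162984]
scene spout tip 40 [-0.01219466 -0.01038019] [0.00744834 0.00232323]
arm lat [-0.01172657  0.0054054 ]
```

```bash
python3 -m pendant '[[[0,0,0,0],[0,0,0,0],[0,0,0,0],[0,0,0,0]]]' 45; python3 -m pendant '[[[-10,0,0,0],[-20,0,0,0],[-15,0,-10,0],[0,0,-30,0],[0,0,-40,0],[-20,0,-40,0],[-30,0,-20,0],[-20,0,0,0],[0,0,0,0],[0,0,0,0]]]'; python3 m.py
```

```text
time: 17.18
position: [0.5515, 0.1439, 0.0497]
tool_rot: [-0.0, 0.782, 0.623, -0.0]
force: [-0.8, -0.3, 0.7]
width: 0.527
gripper_force: 0.0
time: 18.42
position: [0.5255, 0.0318, 0.1891]
tool_rot: [-0.0, 0.782, 0.623, -0.0]
force: [-1.4, -0.6, 0.9]
width: 0.528
gripper_force: 0.0
shift [ -1.5   0.8 139. ] turn -0.004 yaw 77.1 q [0.   0.36 1.92 0.   0.86 0.23]
scene rim 204 [-0.00236147 -0.00115756  0.03020429] [-0.00231892 -0.00106034] 0.08964299171341727 [-0.03389873 -0.03388558] [0.02965857 0.0301995 ]
scene spout tip 38 [-0.01240816 -0.01088868] [0.00735515 0.00166974]
arm lat [-0.01219101  0.00551186]
arm lat [-0.01136965  0.00957248]
```

View pics/scene5.png

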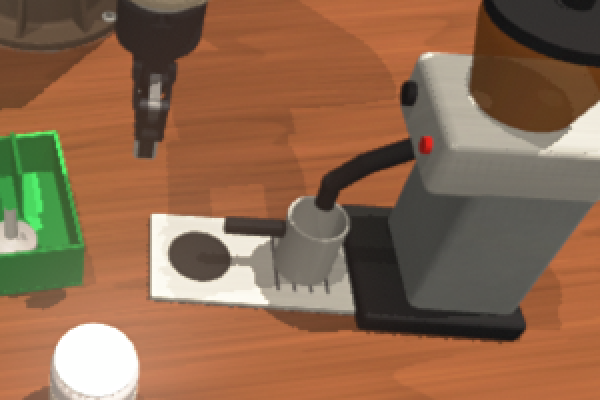

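The cup stands upright at crop (315,240) with its mouth under the spout tip (325,200). The handle points to the front at (255,226), and the gripper is clear.

```bash
python3 -c "
from cell import r
print(r.sign_off())"
```

```text
the job is handed in; nothing more can be done
None
```

The job is handed in at about 18.5 s of the 48 s limit: the cup stands with its mouth under the spout, measured within about 1 mm, handle to the front, after being set down and released on the mark and then slid along the tray without lifting; the funnel and canister were not touched.

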